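# Close and press the circuit-board test fixture

### The arm

A 6-joint arm with a two-finger parallel gripper is mounted at the origin on the work surface. World frame = base frame: x ahead of the robot, y to its left, z up, the work surface at z = 0. Lengths are in m, angles in degrees, forces in N, time in s.
With the tool pointing down it reaches from about 0.325 to 0.9 m from the base axis. Payload 6.1 kg.
Tool frame: the origin (TCP) lies at the very end of the fingers, on their centre line; the grasp point (between the pads) lies 19 mm behind it (r.pinch_z is the z of the grasp point in the tool frame, in m); z points along the fingers, y is the line along which they close (so a half turn about z gives the same grasp; the last joint's range is limited). The gripper opens to 87 mm and grips with 3 to 60 N. Pads are 19 mm wide; open, the fingers measure 117 mm over their backs; the gripper's body (75 mm by 190 mm) begins 51 mm behind the grasp point.
Start: joints at [-73.917, 12.628, 87.462, -0, 79.91, -7.225], TCP at [0.247, -0.574, 0.223] pointing down, gripper open.
Joint ranges: [-170.65, 170.65], [-52.31, 119.04], [5.05, 147.46], [-71.25, 251.25], [11.57, 151.72], [-153.62, 153.62]. Speed limits (degrees/s): [147.25, 147.25, 172.46, 180, 180, 180].

### API

Orientations are given as [roll, pitch, yaw] about the fixed x, y, z axes, in that order (R = Rz(yaw) Ry(pitch) Rx(roll)).
In Python, from plant import r gives the robot as it stands.
- The arm moves only by the tool apply_moves, never from a script. Its argument "deltas" is a list of rows, each an object of numbers: "tx", "ty", "tz": the shift along the world's x, y, z in mm; "ax", "ay", "az": the turn, a rotation vector about the world's x, y, z in rad; "grip": the finger opening in mm, from 0 to 87. A call has exactly 10 rows; each row is the pose to reach, as a shift and turn from the pose commanded when the call began; what a row does not reach only later rows make up. A row lasts 1/8 s, in which the tool goes at most 62.5 mm and 10.7 degrees, less where a joint would pass 70% of its speed; a pose out of reach is approached as far as the arm can. A call with a gripper value outside its range is refused whole. The fingers move at their own pace and stop on an object; the grip force is fixed at half the most. Time passes only in rows, so rows that repeat a pose let the fingers close, or fill a call up. It gives the time, the measured TCP pose, the force, the opening and the grip force at its end, in the units of the state.
- r.observe(): the state, without advancing time (a new reading comes with each control period).
- r.read_camera(name): name is "side" or "top"; returns the picture (400x640x3 uint8, red, green, blue); there is no depth.
- r.camera_params(name): a dict with "fx", "fy", "cx", "cy" (pixels), "k1" (the pictures are not rectified: a ray, as slopes to the right and down, at radius r is drawn at 1 + k1 r^2 times it, then the intrinsics apply), "position" and "orientation" of the camera in the world. Camera axes: x right, y down, z forward; pixel columns grow to the right and rows downward; lengths in m; the calibration is good to about 2 mm. A picture is of the moment at which its call begins. camera_params takes no time and is no camera call.
- r.close_job(): hands the job in; it is judged then, once.
The state is a dict: "time_s": time; "joint_positions": joint angles; "joint_vel": joint speeds; "joint_torque": joint torques, N m; "ee_pos": TCP position; "orientation": TCP orientation; "wrist_force": force on the tool from outside, world axes, zero at the start; "ft_torque": the same for the moment, N m; "gripper_width": opening from 0.0 (shut) to 1.0 (fully open); "grasp_force": force on a finger pad.
Only numpy, scipy, OpenCV 4.12 (cv2) and the standard library are available. Lean on these libraries where they do the work, as an engineer would, in place of code of your own. Each camera call takes 0.05 s, during which the arm holds its last target. There are 200 camera calls.

### The job

Lift the yellow dust lid with the black knob off the aluminium test fixture and set it down, knob up, flat on the bench beside the fixture, not dropped and clear of the other things. Then pick up the black pressure cover with the red grip, lay it square with the fixture over the steel locating pin and slide it about until its hidden socket drops on and it lies flat on the circuit board, then press it down until the sprung board reaches its stop. Finish while still holding the cover pressed fully down, without letting go, and leave everything else on the bench where it is.

Things in the scene. Friction and masses are not known exactly. Their poses are not given: they have to be found in the camera images.
- fixture: Test fixture: fixed aluminium box, 140 (x) x 116 (y) x 45 mm tall, open on top; origin at the centre of its underside, z up. Its rim is 18 mm wide all round; the opening is 104 (x) x 80 (y) mm and the green circuit board in it lies 8 mm below the rim (37 mm above the bench). A steel pin stands at the centre.
- pin_tip (a point): Top of the fixed steel locating pin at the centre of the fixture: 10 mm diameter with a 2 mm tapered tip, 51 mm above the bench, 14 mm above the board, 6 mm above the rim.
- test_bed (a joint): How far the sprung bed with the circuit board is pressed down, m: 0 up (at rest), 0.008 at its stop. It starts to give at about 5 N and needs about 11 N in all (the cover's own weight of about 2 N counts) to reach the stop; beyond that it is rigid. The cover's weight alone does not move it.
- lid: Yellow dust lid, loose, resting on the fixture's rim: hollow upside-down tray 136 (x) x 112 (y) x 26 mm tall, about 160 g, with a round black knob at its centre; origin at the centre of its underside.
- lid_knob (a point): Top centre of the lid's knob, 56 mm above the lid's underside. The knob is an upright cylinder, 24 mm diameter, standing 30 mm above the lid's top.
- cover: Pressure cover, loose, flat on the bench: black plate 84 (x) x 60 (y) x 12 mm with a central red grip block; 220 g. Origin at the centre of its underside, at the mouth of the hidden round socket: 12 mm diameter, 28 mm deep, blind. Fits either way round (half turn). Origin height above the bench: seated 37 mm, fully pressed 29 mm, standing on top of the pin 51 mm.
- cover_grip (a point): Top centre of the cover's red grip block, 60 mm above the cover's underside. The block is 30 mm wide along the cover's y.
- organiser: Blue compartment box on the bench, fixed, 200 (x) x 120 (y) x 40 mm tall; bystander; origin under its centre.
- board_vise: Green board vise, fixed, 160 x 90 x 54 mm tall; bystander; origin under its centre.
- jar: Bystander, loose: amber glass flux jar, 48 mm diameter, 60 mm tall; origin at the centre of its underside. Leave alone.
- tablet: Bystander, loose: opened tablet computer, 150 x 230 x 9 mm, lying flat; origin at the centre of its underside. Leave alone.
- screwdriver: Bystander, loose: orange-handled screwdriver, about 200 mm long, lying flat; origin near its middle. Leave alone.
- usb_stick: Bystander, loose: red memory stick, 47 x 18 x 9 mm; origin at the centre of its underside. Leave alone.
- spool: Bystander, loose: metal wire spool standing upright, 54 mm diameter, 42 mm tall; origin at the centre of its underside. Leave alone.
- tweezers: Bystander, loose: steel tweezers, 120 mm long, 8 mm tall, lying flat; origin at the centre of its underside. Leave alone.
Not all that is in view belongs to the job. Of the things that look like the lid, the middle-sized one is meant.

How it is judged:
By the outcome, as a careful person would: the job done as asked, in the order asked, and still so for the second after the job is handed in, while the arm keeps its last pose, push and grip.
It also fails if it takes over 61 s, if anything falls off the work surface, if the arm or the gripper's body presses on something with over 40 N, if the wrist force passes 120 N, or if a joint passes its speed limit or range.

## Working session

There is one attempt and no reset: what is moved stays moved. The work goes in short steps, Python scripts to look and compute and a tool call to move; the robot and the scene stay as the last step left them, time stands still between calls to the robot, and variables do not carry over. Pictures are saved under pics/ and viewed, at most 10 in all, crops included, and the job is handed in when it is done.

Besides the shell and the picture viewer there is one more tool, called after ">>>" by a JSON object that holds its "name" and its "arguments", one argument or row to a line. apply_moves: Moves the arm, as the interface text tells. Its arguments: {"type":"object","properties":{"deltas":{"type":"array","items":{"type":"object","properties":{"tx":{"type":"number"},"ty":{"type":"number"},"tz":{"type":"number"},"ax":{"type":"number"},"ay":{"type":"number"},"az":{"type":"number"},"grip":{"type":"number"}}}}},"required":["deltas"]}

```bash
mkdir -p pics; ls
cat > h.py <<'E'
import numpy as np, cv2
from scipy.spatial.transform import Rotation as R
from plant import r
def cam(n):
    p=r.camera_params(n); o=np.array(p["orientation"])
    M=o if o.shape==(3,3) else R.from_euler('xyz',o,degrees=True).as_matrix()
    return p,M,np.array(p["position"])
def back(n,u,v,z):
    p,M,t=cam(n); x=(u-p["cx"])/p["fx"]; y=(v-p["cy"])/p["fy"]
    a,b=x,y
    for _ in range(20):
        s=1+p["k1"]*(a*a+b*b); a,b=x/s,y/s
    d=M@np.array([a,b,1]); return t+d*(z-t[2])/d[2]
def proj(n,P):
    p,M,t=cam(n); c=M.T@(np.array(P)-t); a,b=c[0]/c[2],c[1]/c[2]; s=1+p["k1"]*(a*a+b*b)
    return np.array([p["fx"]*a*s+p["cx"],p["fy"]*b*s+p["cy"]])
def snap(n,f,crop=None,k=1):
    im=cv2.cvtColor(r.read_camera(n),cv2.COLOR_RGB2BGR)
    if crop: x,y,w,h=crop; im=im[y:y+h,x:x+w]
    if k!=1: im=cv2.resize(im,None,fx=k,fy=k,interpolation=cv2.INTER_CUBIC)
    cv2.imwrite("pics/"+f,im)
E
python3 - <<'E'
from h import *
for n in("top","side"): print(r.camera_params(n)); snap(n,n+"0.png")
E
```

```text
pics
{'fx': 388.8839304591019, 'fy': 388.8839304591019, 'cx': 322.30125239714863, 'cy': 197.99458232262896, 'k1': 0.015279894643380544, 'position': array([ 0.39937801, -0.0515906 ,  1.22333   ]), 'orientation': array([-1.73374305e+02,  2.65969245e-02, -9.06127036e+01])}
{'fx': 427.1319666248279, 'fy': 427.1319666248279, 'cx': 318.40722167965595, 'cy': 203.87107769262073, 'k1': -0.010945670162469537, 'position': array([0.13352893, 0.9034435 , 0.76023723]), 'orientation': array([-123.13099972,   -1.20931391, -157.99582732])}
```

View pics/top0.png

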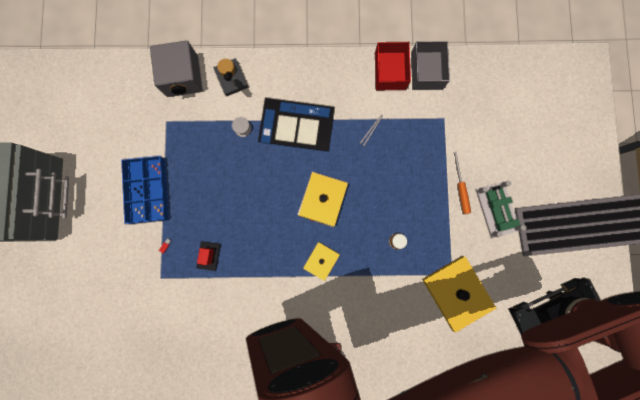

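View pics/side0.png

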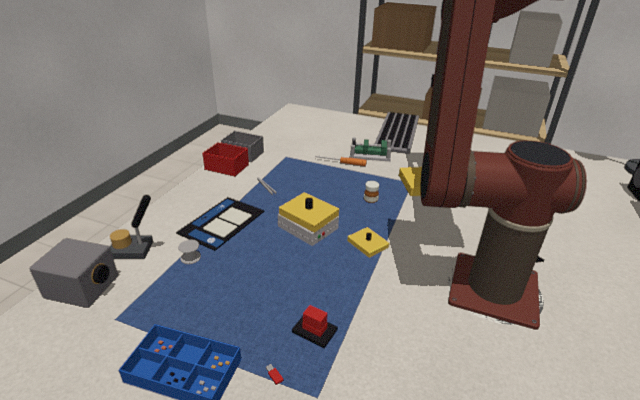

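The lid candidates in the top view are (323,198), on the fixture and middle-sized; (321,261), small; and (460,293), large. I choose (323,198), which the side view at (309,215) shows on the aluminium box. The cover is at (208,256). Next I check both in one close crop.

Run:
```python
from h import *
snap("top","c1.png",(185,160,180,130),4.4)
snap("side","c2.png",(260,180,140,170),3.5)
print(r.observe()["orientation"])
```

```text
[-1.79930655e+02 -8.17757602e-03  2.33068215e+01]
```

View pics/c1.png

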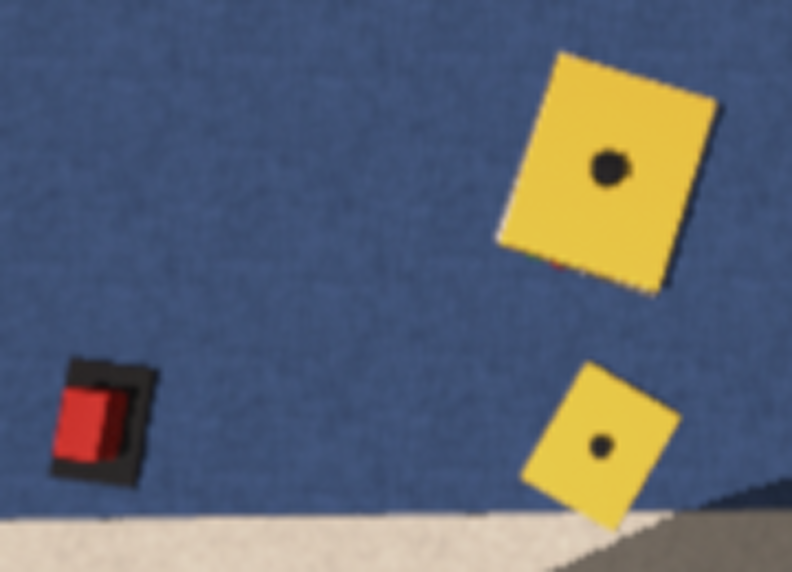

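View pics/c2.png

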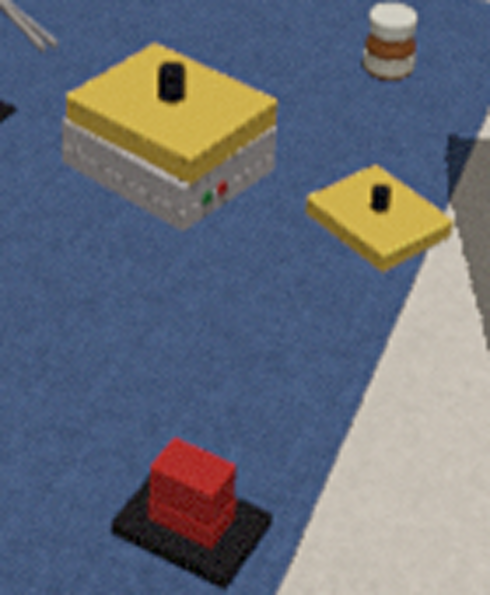

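The crop confirms the middle lid on the fixture: knob at c1 (609,165), lid-top corners (560,51), (718,100), (658,294), (497,240). The cover plate corners are (71,357), (158,369), (137,488), (50,475), and the red top is (64,387), (110,390), (100,462), (54,458). Now I convert these to positions.

Run:
```python
from h import *
np.set_printoptions(precision=4,suppress=True)
def g(pts,z,n="top",k=4.4,o=(185,160)): return np.array([back(n,u/k+o[0],v/k+o[1],z) for u,v in pts])
def rep(name,P):
    e=np.roll(P,-1,0)-P; print(name,"c",P.mean(0),"len",np.linalg.norm(e,axis=1),"ang",np.degrees(np.arctan2(e[:,1],e[:,0])))
rep("lid",g([(560,51),(718,100),(658,294),(497,240)],.071))
print("knob top",g([(609,165)],.101))
print("knob side",g([(173,68)],.101,"side",3.5,(260,180)))
rep("plate",g([(71,357),(158,369),(137,488),(50,475)],.012))
rep("red",g([(64,387),(110,390),(100,462),(54,458)],.060))
rep("redside",g([(177,438),(235,461),(211,492),(151,470)],.060,"side",3.5,(260,180)))
rep("platebot side",g([(113,527),(226,587),(271,521)],.0,"side",3.5,(260,180)))
rep("fixture bottom side",g([(64,162),(182,230),(274,168)],.0,"side",3.5,(260,180)))
rep("small",g([(588,361),(682,415),(615,531),(520,476)],.02))
for n,u,v in(("jar",399,241),("tablet",297,125),("organiser",146,190),("tweez",371,130),("spool",241,127),("usb",166,245),("sdtop",457,155),("sdbot",465,212),("vise",500,208)):print(n,back("top",u,v,.03))
o=r.observe();print(o["ee_pos"],o["orientation"],o["wrist_force"],r.pinch_z)
```

```text
lid c [ 0.5309 -0.0553  0.071 ] len [0.1129 0.1382 0.1144 0.1361] ang [-108.0705  161.9816   70.8561  -18.6444]
knob top [[ 0.5312 -0.0557  0.101 ]]
knob side [[ 0.5315 -0.0497  0.101 ]]
plate c [0.3644 0.2992 0.012 ] len [0.0618 0.0831 0.0614 0.0825] ang [-98.4503 171.0698  80.95    -8.6601]
red c [0.3645 0.3    0.06  ] len [0.031  0.0481 0.031  0.0474] ang [-94.3796 173.3818  84.3998  -6.5434]
redside c [0.3669 0.3046 0.06  ] len [0.0406 0.0292 0.0404 0.0309] ang [175.0457  81.1821  -2.4785 -98.2083]
platebot side c [0.3561 0.312  0.    ] len [0.0848 0.0597 0.1015] ang [169.7999 -97.7151  25.7812]
fixture bottom side c [ 0.5203 -0.0261  0.    ] len [0.1365 0.1165 0.1803] ang [ 160.6496 -109.9229   20.8926]
small c [ 0.3446 -0.0485  0.02  ] len [0.0754 0.092  0.0757 0.0921] ang [-120.3017  148.8781   59.7726  -31.3352]
jar [ 0.4035 -0.2848  0.03  ]
tablet [0.7708 0.0249 0.03  ]
organiser [0.5687 0.4915 0.03  ]
tweez [ 0.752  -0.2083  0.03  ]
spool [0.7661 0.2014 0.03  ]
usb [0.3993 0.424  0.03  ]
sdtop [ 0.6686 -0.4745  0.03  ]
sdbot [ 0.49 -0.49  0.03]
vise [ 0.5012 -0.5976  0.03  ]
[ 0.2472 -0.5736  0.2218] [-179.9307   -0.0082   23.3068] [ 0.1512 -1.0755 -0.4025] -0.0187
```

>>> {"name": "apply_moves", "arguments": {
  "deltas": [
    {"tx":15,"ty":30,"az":-0.08,"grip":50},
    {"tx":45,"ty":85,"az":-0.18,"grip":50},
    {"tx":78,"ty":142,"az":-0.28,"grip":50},
    {"tx":111,"ty":202,"az":-0.38,"grip":50},
    {"tx":144,"ty":262,"az":-0.48,"grip":50},
    {"tx":177,"ty":322,"az":-0.58,"grip":50},
    {"tx":210,"ty":382,"az":-0.68,"grip":50},
    {"tx":243,"ty":442,"az":-0.73,"grip":50},
    {"tx":270,"ty":493,"az":-0.73,"grip":50},
    {"tx":284,"ty":519,"az":-0.73,"grip":50}
  ]
}}

```text
invalid input at $.deltas[0]: expected keys tx, ty, tz, ax, ay, az, grip
```

>>> {"name": "apply_moves", "arguments": {
  "deltas": [
    {"tx":15,"ty":30,"tz":0,"ax":0,"ay":0,"az":-0.08,"grip":50},
    {"tx":45,"ty":85,"tz":0,"ax":0,"ay":0,"az":-0.18,"grip":50},
    {"tx":78,"ty":142,"tz":0,"ax":0,"ay":0,"az":-0.28,"grip":50},
    {"tx":110,"ty":195,"tz":0,"ax":0,"ay":0,"az":-0.38,"grip":50},
    {"tx":140,"ty":249,"tz":0,"ax":0,"ay":0,"az":-0.48,"grip":50},
    {"tx":170,"ty":303,"tz":0,"ax":0,"ay":0,"az":-0.58,"grip":50},
    {"tx":200,"ty":357,"tz":0,"ax":0,"ay":0,"az":-0.68,"grip":50},
    {"tx":230,"ty":411,"tz":0,"ax":0,"ay":0,"az":-0.73,"grip":50},
    {"tx":260,"ty":465,"tz":0,"ax":0,"ay":0,"az":-0.73,"grip":50},
    {"tx":284,"ty":519,"tz":0,"ax":0,"ay":0,"az":-0.73,"grip":50}
  ]
}}

```text
time_s: 1.45
ee_pos: [0.5321, -0.053, 0.2226]
orientation: [180.0, -0.0, -18.5]
wrist_force: [0.2, -0.6, 0.3]
gripper_width: 0.572
grasp_force: 0.0
```

>>> {"name": "apply_moves", "arguments": {
  "deltas": [
    {"tx":-1,"ty":-1,"tz":-30,"ax":0,"ay":0,"az":0,"grip":50},
    {"tx":-1,"ty":-1,"tz":-65,"ax":0,"ay":0,"az":0,"grip":50},
    {"tx":-1,"ty":-1,"tz":-100,"ax":0,"ay":0,"az":0,"grip":50},
    {"tx":-1,"ty":-1,"tz":-125,"ax":0,"ay":0,"az":0,"grip":50},
    {"tx":-1,"ty":-1,"tz":-139,"ax":0,"ay":0,"az":0,"grip":50},
    {"tx":-1,"ty":-1,"tz":-146,"ax":0,"ay":0,"az":0,"grip":50},
    {"tx":-1,"ty":-1,"tz":-146,"ax":0,"ay":0,"az":0,"grip":10},
    {"tx":-1,"ty":-1,"tz":-146,"ax":0,"ay":0,"az":0,"grip":10},
    {"tx":-1,"ty":-1,"tz":-146,"ax":0,"ay":0,"az":0,"grip":10},
    {"tx":-1,"ty":-1,"tz":-146,"ax":0,"ay":0,"az":0,"grip":10}
  ]
}}

```text
time_s: 2.7
ee_pos: [0.531, -0.0559, 0.0775]
orientation: [-180.0, -0.1, -18.5]
wrist_force: [0.1, 1.2, 2.9]
gripper_width: 0.268
grasp_force: 30.0
```

>>> {"name": "apply_moves", "arguments": {
  "deltas": [
    {"tx":0,"ty":0,"tz":5,"ax":0,"ay":0,"az":0,"grip":10},
    {"tx":0,"ty":0,"tz":15,"ax":0,"ay":0,"az":0,"grip":10},
    {"tx":0,"ty":0,"tz":35,"ax":0,"ay":0,"az":0,"grip":10},
    {"tx":0,"ty":0,"tz":55,"ax":0,"ay":0,"az":0,"grip":10},
    {"tx":5,"ty":20,"tz":60,"ax":0,"ay":0,"az":0,"grip":10},
    {"tx":16,"ty":60,"tz":60,"ax":0,"ay":0,"az":0,"grip":10},
    {"tx":30,"ty":110,"tz":60,"ax":0,"ay":0,"az":0,"grip":10},
    {"tx":44,"ty":155,"tz":60,"ax":0,"ay":0,"az":0,"grip":10},
    {"tx":50,"ty":180,"tz":60,"ax":0,"ay":0,"az":0,"grip":10},
    {"tx":50,"ty":185,"tz":60,"ax":0,"ay":0,"az":0,"grip":10}
  ]
}}

```text
time_s: 3.95
ee_pos: [0.5804, 0.1306, 0.1368]
orientation: [-180.0, -0.0, -18.4]
wrist_force: [0.2, 0.4, -2.0]
gripper_width: 0.268
grasp_force: 30.0
```

>>> {"name": "apply_moves", "arguments": {
  "deltas": [
    {"tx":0,"ty":0,"tz":-20,"ax":0,"ay":0,"az":0,"grip":10},
    {"tx":0,"ty":0,"tz":-45,"ax":0,"ay":0,"az":0,"grip":10},
    {"tx":0,"ty":0,"tz":-70,"ax":0,"ay":0,"az":0,"grip":10},
    {"tx":0,"ty":0,"tz":-85,"ax":0,"ay":0,"az":0,"grip":10},
    {"tx":0,"ty":0,"tz":-94,"ax":0,"ay":0,"az":0,"grip":10},
    {"tx":0,"ty":0,"tz":-98,"ax":0,"ay":0,"az":0,"grip":10},
    {"tx":0,"ty":0,"tz":-100,"ax":0,"ay":0,"az":0,"grip":10},
    {"tx":0,"ty":0,"tz":-102,"ax":0,"ay":0,"az":0,"grip":10},
    {"tx":0,"ty":0,"tz":-103,"ax":0,"ay":0,"az":0,"grip":10},
    {"tx":0,"ty":0,"tz":-103,"ax":0,"ay":0,"az":0,"grip":10}
  ]
}}

```text
time_s: 5.2
ee_pos: [0.5804, 0.1291, 0.0337]
orientation: [-180.0, -0.0, -18.5]
wrist_force: [0.2, -0.8, -1.3]
gripper_width: 0.268
grasp_force: 30.0
```

Run:
```python
from h import *
snap("side","s2.png",(170,160,220,165),3.6)
```

```text
(no output)
```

View pics/s2.png

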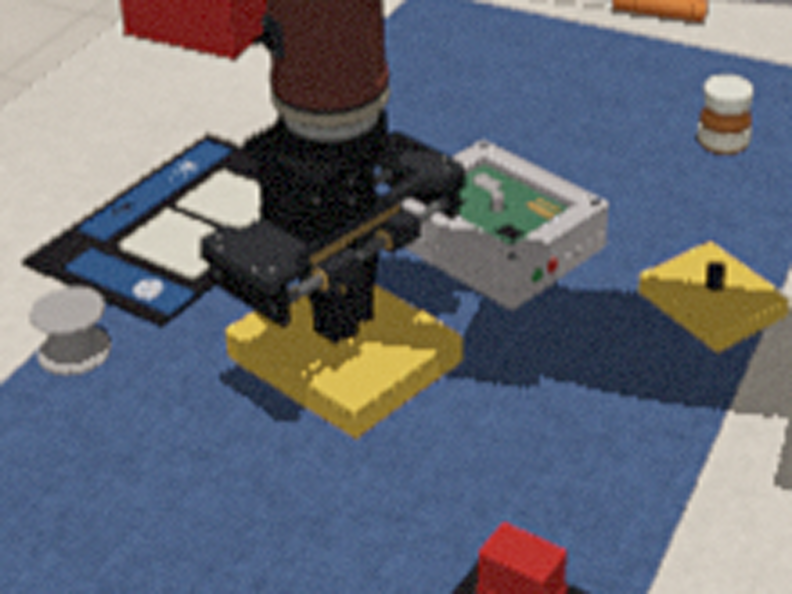

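The picture shows the lid level just above the bench, with its near corner at (357,435), well clear of the fixture and the spool. The pin is visible at (495,185). Now I ease it down.

>>> {"name": "apply_moves", "arguments": {
  "deltas": [
    {"tx":0,"ty":0,"tz":-0.5,"ax":0,"ay":0,"az":0,"grip":10},
    {"tx":0,"ty":0,"tz":-1,"ax":0,"ay":0,"az":0,"grip":10},
    {"tx":0,"ty":0,"tz":-1.5,"ax":0,"ay":0,"az":0,"grip":10},
    {"tx":0,"ty":0,"tz":-1.5,"ax":0,"ay":0,"az":0,"grip":10},
    {"tx":0,"ty":0,"tz":-1.5,"ax":0,"ay":0,"az":0,"grip":10},
    {"tx":0,"ty":0,"tz":-1.5,"ax":0,"ay":0,"az":0,"grip":10},
    {"tx":0,"ty":0,"tz":-1.5,"ax":0,"ay":0,"az":0,"grip":10},
    {"tx":0,"ty":0,"tz":-1.5,"ax":0,"ay":0,"az":0,"grip":10},
    {"tx":0,"ty":0,"tz":-1.5,"ax":0,"ay":0,"az":0,"grip":10},
    {"tx":0,"ty":0,"tz":-1.5,"ax":0,"ay":0,"az":0,"grip":10}
  ]
}}

```text
time_s: 6.5
ee_pos: [0.5803, 0.129, 0.0325]
orientation: [180.0, -0.0, -18.5]
wrist_force: [-3.5, -1.1, 5.6]
gripper_width: 0.265
grasp_force: 30.0
```

>>> {"name": "apply_moves", "arguments": {
  "deltas": [
    {"tx":0,"ty":0,"tz":0.5,"ax":0,"ay":0,"az":0,"grip":10},
    {"tx":0,"ty":0,"tz":0.5,"ax":0,"ay":0,"az":0,"grip":45},
    {"tx":0,"ty":0,"tz":0.5,"ax":0,"ay":0,"az":0,"grip":45},
    {"tx":0,"ty":0,"tz":0.5,"ax":0,"ay":0,"az":0,"grip":45},
    {"tx":0,"ty":0,"tz":0.5,"ax":0,"ay":0,"az":0,"grip":45},
    {"tx":0,"ty":0,"tz":5,"ax":0,"ay":0,"az":0,"grip":45},
    {"tx":0,"ty":0,"tz":20,"ax":0,"ay":0,"az":0,"grip":45},
    {"tx":0,"ty":0,"tz":50,"ax":0,"ay":0,"az":0,"grip":45},
    {"tx":0,"ty":0,"tz":90,"ax":0,"ay":0,"az":0,"grip":45},
    {"tx":0,"ty":0,"tz":120,"ax":0,"ay":0,"az":0,"grip":45}
  ]
}}

```text
time_s: 7.75
ee_pos: [0.5812, 0.1291, 0.1554]
orientation: [-179.9, -0.2, -18.5]
wrist_force: [0.2, 0.2, 0.3]
gripper_width: 0.514
grasp_force: 0.0
```

>>> {"name": "apply_moves", "arguments": {
  "deltas": [
    {"tx":-10,"ty":8,"tz":0,"ax":0,"ay":0,"az":0.02,"grip":60},
    {"tx":-35,"ty":27,"tz":0,"ax":0,"ay":0,"az":0.05,"grip":60},
    {"tx":-70,"ty":55,"tz":0,"ax":0,"ay":0,"az":0.08,"grip":60},
    {"tx":-110,"ty":86,"tz":0,"ax":0,"ay":0,"az":0.11,"grip":60},
    {"tx":-150,"ty":118,"tz":0,"ax":0,"ay":0,"az":0.14,"grip":60},
    {"tx":-185,"ty":145,"tz":0,"ax":0,"ay":0,"az":0.16,"grip":60},
    {"tx":-207,"ty":163,"tz":0,"ax":0,"ay":0,"az":0.175,"grip":60},
    {"tx":-216,"ty":170,"tz":0,"ax":0,"ay":0,"az":0.175,"grip":60},
    {"tx":-216,"ty":170,"tz":0,"ax":0,"ay":0,"az":0.175,"grip":60},
    {"tx":-216,"ty":170,"tz":0,"ax":0,"ay":0,"az":0.175,"grip":60}
  ]
}}

```text
time_s: 9.0
ee_pos: [0.3649, 0.2985, 0.152]
orientation: [180.0, -0.0, -8.5]
wrist_force: [-0.6, 1.3, 0.2]
gripper_width: 0.687
grasp_force: 0.0
```

Run:
```python
from h import *
snap("top","t3.png",(260,150,110,85),7)
```

```text
(no output)
```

View pics/t3.png

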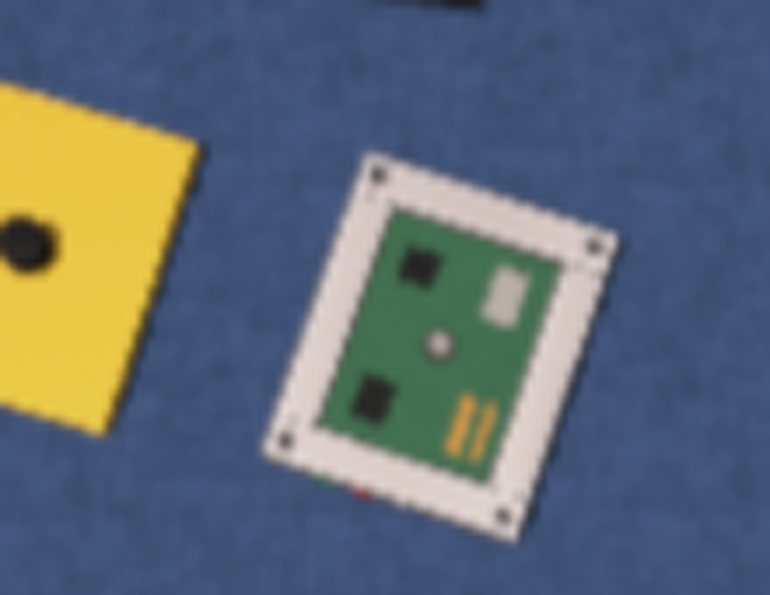

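The lid lies flat beside the fixture, its knob at (27,246). The fixture is now open: rim corners (368,152), (619,236), (517,543), (264,452), opening corners (395,209), (562,265), (490,482), (319,427), pin tip (440,343).

Run:
```python
from h import *
np.set_printoptions(precision=4,suppress=True)
def g(pts,z,n="top",k=7,o=(260,150)): return np.array([back(n,u/k+o[0],v/k+o[1],z) for u,v in pts])
def rep(name,P):
    e=np.roll(P,-1,0)-P; print(name,"c",P.mean(0),"len",np.linalg.norm(e,axis=1),"ang",np.degrees(np.arctan2(e[:,1],e[:,0])))
rep("rim",g([(368,152),(619,236),(517,543),(264,452)],.045))
rep("open",g([(395,209),(562,265),(490,482),(319,427)],.045))
print("pin",g([(440,343)],.051), "screws",g([(378,174),(595,246),(503,515),(286,440)],.045).mean(0))
```

```text
rim c [ 0.5324 -0.0551  0.045 ] len [0.1161 0.1414 0.1164 0.1394] ang [-109.3565  160.7956   69.6195  -19.3276]
open c [ 0.5322 -0.0548  0.045 ] len [0.0771 0.1    0.0779 0.1012] ang [-109.3548  160.922    71.5356  -19.5285]
pin [[ 0.5325 -0.0542  0.051 ]] screws [ 0.5332 -0.0544  0.045 ]
```

>>> {"name": "apply_moves", "arguments": {
  "deltas": [
    {"tx":0,"ty":1,"tz":-20,"ax":0,"ay":0,"az":0,"grip":60},
    {"tx":0,"ty":1,"tz":-50,"ax":0,"ay":0,"az":0,"grip":60},
    {"tx":0,"ty":1,"tz":-80,"ax":0,"ay":0,"az":0,"grip":60},
    {"tx":0,"ty":1,"tz":-105,"ax":0,"ay":0,"az":0,"grip":60},
    {"tx":0,"ty":1,"tz":-118,"ax":0,"ay":0,"az":0,"grip":60},
    {"tx":0,"ty":1,"tz":-125,"ax":0,"ay":0,"az":0,"grip":60},
    {"tx":0,"ty":1,"tz":-125,"ax":0,"ay":0,"az":0,"grip":20},
    {"tx":0,"ty":1,"tz":-125,"ax":0,"ay":0,"az":0,"grip":20},
    {"tx":0,"ty":1,"tz":-125,"ax":0,"ay":0,"az":0,"grip":20},
    {"tx":0,"ty":1,"tz":-125,"ax":0,"ay":0,"az":0,"grip":20}
  ]
}}

```text
time_s: 10.3
ee_pos: [0.3649, 0.3006, 0.0278]
orientation: [-179.9, -0.1, -8.5]
wrist_force: [-0.5, 1.7, 1.2]
gripper_width: 0.349
grasp_force: 30.0
```

>>> {"name": "apply_moves", "arguments": {
  "deltas": [
    {"tx":0,"ty":0,"tz":5,"ax":0,"ay":0,"az":0,"grip":20},
    {"tx":0,"ty":0,"tz":20,"ax":0,"ay":0,"az":0,"grip":20},
    {"tx":0,"ty":0,"tz":45,"ax":0,"ay":0,"az":0,"grip":20},
    {"tx":0,"ty":0,"tz":70,"ax":0,"ay":0,"az":0,"grip":20},
    {"tx":4,"ty":-8,"tz":82,"ax":0,"ay":0,"az":-0.02,"grip":20},
    {"tx":15,"ty":-31,"tz":85,"ax":0,"ay":0,"az":-0.05,"grip":20},
    {"tx":32,"ty":-66,"tz":85,"ax":0,"ay":0,"az":-0.08,"grip":20},
    {"tx":50,"ty":-105,"tz":85,"ax":0,"ay":0,"az":-0.11,"grip":20},
    {"tx":68,"ty":-145,"tz":85,"ax":0,"ay":0,"az":-0.14,"grip":20},
    {"tx":85,"ty":-180,"tz":85,"ax":0,"ay":0,"az":-0.19,"grip":20}
  ]
}}

```text
time_s: 11.55
ee_pos: [0.4494, 0.118, 0.112]
orientation: [180.0, 0.0, -19.5]
wrist_force: [0.6, 0.5, -2.7]
gripper_width: 0.344
grasp_force: 30.0
```

>>> {"name": "apply_moves", "arguments": {
  "deltas": [
    {"tx":18,"ty":-39,"tz":0,"ax":0,"ay":0,"az":0,"grip":20},
    {"tx":36,"ty":-77,"tz":0,"ax":0,"ay":0,"az":0,"grip":20},
    {"tx":54,"ty":-115,"tz":0,"ax":0,"ay":0,"az":0,"grip":20},
    {"tx":68,"ty":-145,"tz":0,"ax":0,"ay":0,"az":0,"grip":20},
    {"tx":78,"ty":-166,"tz":0,"ax":0,"ay":0,"az":0,"grip":20},
    {"tx":82,"ty":-174,"tz":0,"ax":0,"ay":0,"az":0,"grip":20},
    {"tx":82,"ty":-174,"tz":-10,"ax":0,"ay":0,"az":0,"grip":20},
    {"tx":82,"ty":-174,"tz":-20,"ax":0,"ay":0,"az":0,"grip":20},
    {"tx":82,"ty":-174,"tz":-25,"ax":0,"ay":0,"az":0,"grip":20},
    {"tx":82,"ty":-174,"tz":-25,"ax":0,"ay":0,"az":0,"grip":20}
  ]
}}

```text
time_s: 12.8
ee_pos: [0.5305, -0.0532, 0.0862]
orientation: [180.0, 0.1, -19.3]
wrist_force: [-0.6, -0.3, -2.9]
gripper_width: 0.342
grasp_force: 30.0
```

Run:
```python
from h import *
snap("side","s4.png",(250,150,110,85),7)
```

```text
(no output)
```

View pics/s4.png

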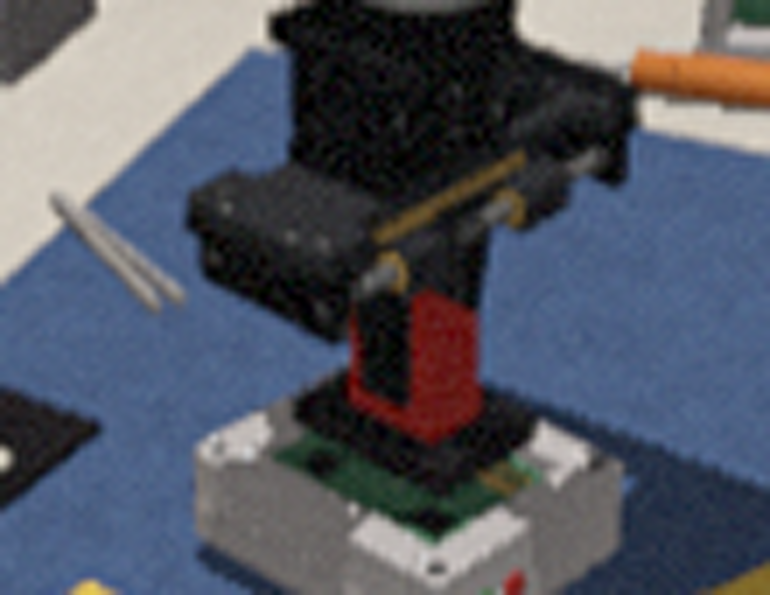

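The cover hangs level and square over the opening at (420,420). I now centre it on the pin and feel downwards.

>>> {"name": "apply_moves", "arguments": {
  "deltas": [
    {"tx":2,"ty":-1.3,"tz":0,"ax":0,"ay":0,"az":0,"grip":20},
    {"tx":2,"ty":-1.3,"tz":-2,"ax":0,"ay":0,"az":0,"grip":20},
    {"tx":2,"ty":-1.3,"tz":-4,"ax":0,"ay":0,"az":0,"grip":20},
    {"tx":2,"ty":-1.3,"tz":-6,"ax":0,"ay":0,"az":0,"grip":20},
    {"tx":2,"ty":-1.3,"tz":-7,"ax":0,"ay":0,"az":0,"grip":20},
    {"tx":2,"ty":-1.3,"tz":-8,"ax":0,"ay":0,"az":0,"grip":20},
    {"tx":2,"ty":-1.3,"tz":-8.5,"ax":0,"ay":0,"az":0,"grip":20},
    {"tx":2,"ty":-1.3,"tz":-9,"ax":0,"ay":0,"az":0,"grip":20},
    {"tx":2,"ty":-1.3,"tz":-9.5,"ax":0,"ay":0,"az":0,"grip":20},
    {"tx":2,"ty":-1.3,"tz":-9.5,"ax":0,"ay":0,"az":0,"grip":20}
  ]
}}

```text
time_s: 14.1
ee_pos: [0.5334, -0.0553, 0.0777]
orientation: [-180.0, -0.0, -19.4]
wrist_force: [-0.3, 0.2, -1.4]
gripper_width: 0.342
grasp_force: 30.0
```

>>> {"name": "apply_moves", "arguments": {
  "deltas": [
    {"tx":0,"ty":0,"tz":-0.5,"ax":0,"ay":0,"az":0,"grip":20},
    {"tx":0,"ty":0,"tz":-1,"ax":0,"ay":0,"az":0,"grip":20},
    {"tx":0,"ty":0,"tz":-1.5,"ax":0,"ay":0,"az":0,"grip":20},
    {"tx":0,"ty":0,"tz":-2,"ax":0,"ay":0,"az":0,"grip":20},
    {"tx":0,"ty":0,"tz":-2.5,"ax":0,"ay":0,"az":0,"grip":20},
    {"tx":0,"ty":0,"tz":-2.5,"ax":0,"ay":0,"az":0,"grip":20},
    {"tx":0,"ty":0,"tz":-2.5,"ax":0,"ay":0,"az":0,"grip":20},
    {"tx":0,"ty":0,"tz":-2.5,"ax":0,"ay":0,"az":0,"grip":20},
    {"tx":0,"ty":0,"tz":-2.5,"ax":0,"ay":0,"az":0,"grip":20},
    {"tx":0,"ty":0,"tz":-2.5,"ax":0,"ay":0,"az":0,"grip":20}
  ]
}}

```text
time_s: 15.35
ee_pos: [0.5339, -0.0551, 0.0765]
orientation: [-180.0, -0.1, -19.4]
wrist_force: [-2.6, 3.0, 9.4]
gripper_width: 0.34
grasp_force: 30.0
```

Run:
```python
from h import *
o=r.observe();print(o["ee_pos"],o["orientation"],o["wrist_force"],o["ft_torque"])
```

```text
[ 0.53391586 -0.05513537  0.07648369] [-1.79970240e+02 -5.91076248e-02 -1.93691910e+01] [-2.64234717  2.98311085  9.38998983] [ 6.27577806e-01  7.53334150e-01 -3.61561775e-04]
```

>>> {"name": "apply_moves", "arguments": {
  "deltas": [
    {"tx":0,"ty":0,"tz":1,"ax":0,"ay":0,"az":0,"grip":20},
    {"tx":-0.4,"ty":0.4,"tz":1,"ax":0,"ay":0,"az":0,"grip":20},
    {"tx":-0.8,"ty":0.8,"tz":1,"ax":0,"ay":0,"az":0,"grip":20},
    {"tx":-1.2,"ty":1.2,"tz":1,"ax":0,"ay":0,"az":0,"grip":20},
    {"tx":-1.6,"ty":1.6,"tz":1,"ax":0,"ay":0,"az":0,"grip":20},
    {"tx":-2,"ty":2,"tz":1,"ax":0,"ay":0,"az":0,"grip":20},
    {"tx":-2,"ty":2,"tz":1,"ax":0,"ay":0,"az":0,"grip":20},
    {"tx":-2,"ty":2,"tz":1,"ax":0,"ay":0,"az":0,"grip":20},
    {"tx":-2,"ty":2,"tz":1,"ax":0,"ay":0,"az":0,"grip":20},
    {"tx":-2,"ty":2,"tz":1,"ax":0,"ay":0,"az":0,"grip":20}
  ]
}}

```text
time_s: 16.6
ee_pos: [0.5319, -0.0536, 0.0759]
orientation: [-180.0, -0.1, -19.4]
wrist_force: [5.4, 0.4, -3.0]
gripper_width: 0.343
grasp_force: 30.0
```

It dropped: there is no vertical load at the lower z, and the pin wall pushes +x. I move slightly +x and descend.

>>> {"name": "apply_moves", "arguments": {
  "deltas": [
    {"tx":0.5,"ty":0,"tz":0,"ax":0,"ay":0,"az":0,"grip":20},
    {"tx":1,"ty":0,"tz":-0.5,"ax":0,"ay":0,"az":0,"grip":20},
    {"tx":1,"ty":0,"tz":-1,"ax":0,"ay":0,"az":0,"grip":20},
    {"tx":1,"ty":0,"tz":-1.5,"ax":0,"ay":0,"az":0,"grip":20},
    {"tx":1,"ty":0,"tz":-2,"ax":0,"ay":0,"az":0,"grip":20},
    {"tx":1,"ty":0,"tz":-2.5,"ax":0,"ay":0,"az":0,"grip":20},
    {"tx":1,"ty":0,"tz":-3,"ax":0,"ay":0,"az":0,"grip":20},
    {"tx":1,"ty":0,"tz":-3.5,"ax":0,"ay":0,"az":0,"grip":20},
    {"tx":1,"ty":0,"tz":-4,"ax":0,"ay":0,"az":0,"grip":20},
    {"tx":1,"ty":0,"tz":-4,"ax":0,"ay":0,"az":0,"grip":20}
  ]
}}

```text
time_s: 17.85
ee_pos: [0.5323, -0.0533, 0.072]
orientation: [-180.0, -0.0, -19.4]
wrist_force: [4.1, 1.2, -0.3]
gripper_width: 0.344
grasp_force: 30.0
```

>>> {"name": "apply_moves", "arguments": {
  "deltas": [
    {"tx":0.5,"ty":0,"tz":0,"ax":0,"ay":0,"az":0,"grip":20},
    {"tx":0.8,"ty":0.2,"tz":-0.5,"ax":0,"ay":0,"az":0,"grip":20},
    {"tx":0.8,"ty":0.2,"tz":-1,"ax":0,"ay":0,"az":0,"grip":20},
    {"tx":0.8,"ty":0.2,"tz":-1.5,"ax":0,"ay":0,"az":0,"grip":20},
    {"tx":0.8,"ty":0.2,"tz":-2,"ax":0,"ay":0,"az":0,"grip":20},
    {"tx":0.8,"ty":0.2,"tz":-3,"ax":0,"ay":0,"az":0,"grip":20},
    {"tx":0.8,"ty":0.2,"tz":-4,"ax":0,"ay":0,"az":0,"grip":20},
    {"tx":0.8,"ty":0.2,"tz":-5,"ax":0,"ay":0,"az":0,"grip":20},
    {"tx":0.8,"ty":0.2,"tz":-6,"ax":0,"ay":0,"az":0,"grip":20},
    {"tx":0.8,"ty":0.2,"tz":-6,"ax":0,"ay":0,"az":0,"grip":20}
  ]
}}

```text
time_s: 19.1
ee_pos: [0.533, -0.0531, 0.0659]
orientation: [180.0, 0.0, -19.4]
wrist_force: [0.3, 0.5, -1.5]
gripper_width: 0.343
grasp_force: 30.0
```

>>> {"name": "apply_moves", "arguments": {
  "deltas": [
    {"tx":0,"ty":0,"tz":-1,"ax":0,"ay":0,"az":0,"grip":20},
    {"tx":0,"ty":0,"tz":-2,"ax":0,"ay":0,"az":0,"grip":20},
    {"tx":0,"ty":0,"tz":-3,"ax":0,"ay":0,"az":0,"grip":20},
    {"tx":0,"ty":0,"tz":-4,"ax":0,"ay":0,"az":0,"grip":20},
    {"tx":0,"ty":0,"tz":-5,"ax":0,"ay":0,"az":0,"grip":20},
    {"tx":0,"ty":0,"tz":-6,"ax":0,"ay":0,"az":0,"grip":20},
    {"tx":0,"ty":0,"tz":-7,"ax":0,"ay":0,"az":0,"grip":20},
    {"tx":0,"ty":0,"tz":-8,"ax":0,"ay":0,"az":0,"grip":20},
    {"tx":0,"ty":0,"tz":-8,"ax":0,"ay":0,"az":0,"grip":20},
    {"tx":0,"ty":0,"tz":-8,"ax":0,"ay":0,"az":0,"grip":20}
  ]
}}

```text
time_s: 20.35
ee_pos: [0.5332, -0.0531, 0.0586]
orientation: [-180.0, -0.0, -19.4]
wrist_force: [-4.1, 1.2, 8.0]
gripper_width: 0.345
grasp_force: 30.0
```

>>> {"name": "apply_moves", "arguments": {
  "deltas": [
    {"tx":-0.3,"ty":0,"tz":-0.5,"ax":0,"ay":0,"az":0,"grip":20},
    {"tx":-0.5,"ty":0,"tz":-1,"ax":0,"ay":0,"az":0,"grip":20},
    {"tx":-0.5,"ty":0,"tz":-1.5,"ax":0,"ay":0,"az":0,"grip":20},
    {"tx":-0.5,"ty":0,"tz":-2,"ax":0,"ay":0,"az":0,"grip":20},
    {"tx":-0.5,"ty":0,"tz":-2.5,"ax":0,"ay":0,"az":0,"grip":20},
    {"tx":-0.5,"ty":0,"tz":-3,"ax":0,"ay":0,"az":0,"grip":20},
    {"tx":-0.5,"ty":0,"tz":-3,"ax":0,"ay":0,"az":0,"grip":20},
    {"tx":-0.5,"ty":0,"tz":-3,"ax":0,"ay":0,"az":0,"grip":20},
    {"tx":-0.5,"ty":0,"tz":-3,"ax":0,"ay":0,"az":0,"grip":20},
    {"tx":-0.5,"ty":0,"tz":-3,"ax":0,"ay":0,"az":0,"grip":20}
  ]
}}

```text
time_s: 21.6
ee_pos: [0.5333, -0.0531, 0.0567]
orientation: [-180.0, -0.1, -19.4]
wrist_force: [-6.3, 1.4, 13.8]
gripper_width: 0.34
grasp_force: 30.0
```

>>> {"name": "apply_moves", "arguments": {
  "deltas": [
    {"tx":-0.5,"ty":0,"tz":-0.5,"ax":0,"ay":0,"az":0,"grip":20},
    {"tx":-0.5,"ty":0,"tz":-1,"ax":0,"ay":0,"az":0,"grip":20},
    {"tx":-0.5,"ty":0,"tz":-1.2,"ax":0,"ay":0,"az":0,"grip":20},
    {"tx":-0.5,"ty":0,"tz":-1.2,"ax":0,"ay":0,"az":0,"grip":20},
    {"tx":-0.5,"ty":0,"tz":-1.2,"ax":0,"ay":0,"az":0,"grip":20},
    {"tx":-0.5,"ty":0,"tz":-1.2,"ax":0,"ay":0,"az":0,"grip":20},
    {"tx":-0.5,"ty":0,"tz":-1.2,"ax":0,"ay":0,"az":0,"grip":20},
    {"tx":-0.5,"ty":0,"tz":-1.2,"ax":0,"ay":0,"az":0,"grip":20},
    {"tx":-0.5,"ty":0,"tz":-1.2,"ax":0,"ay":0,"az":0,"grip":20},
    {"tx":-0.5,"ty":0,"tz":-1.2,"ax":0,"ay":0,"az":0,"grip":20}
  ]
}}

```text
time_s: 22.85
ee_pos: [0.5333, -0.0532, 0.0566]
orientation: [-180.0, -0.1, -19.4]
wrist_force: [-8.1, 2.1, 21.8]
gripper_width: 0.338
grasp_force: 30.0
```

Run:
```python
from h import *
snap("side","s5.png",(220,150,150,115),5)
```

```text
(no output)
```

View pics/s5.png

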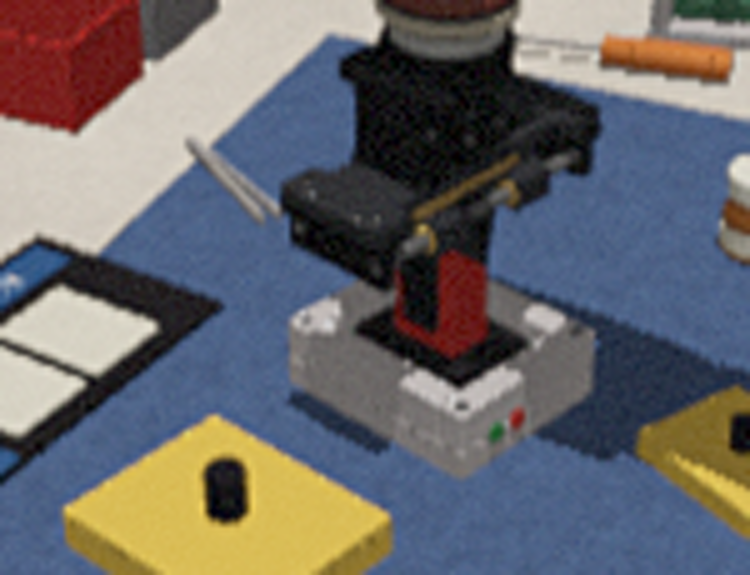

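The cover at (440,340) is sunk inside the opening, level and square, and the lid lies flat with its knob up at (225,490). The last 1.2 mm of push raised the force by 8 N and moved the tool only 0.1 mm, so the bed is at its stop. I hand it in.

```bash
python3 -c "
from plant import r
print(r.close_job())"
```

```text
the job is handed in; nothing more can be done
None
```

The job is handed in at about 23 s: the yellow lid lies flat beside the fixture, knob up, and the cover is seated on the pin and held pressed at the board's stop with about 22 N at the wrist; the judge's result was not shown.

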